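# Draw out the probe boom to the red mark and hold it

## Robot

A 7-joint arm with a two-finger parallel gripper is mounted at the origin on the work surface. World frame = base frame: x ahead of the robot, y to its left, z up, the work surface at z = 0. Lengths are in m, angles in rad, forces in N, time in s.
With the tool pointing down it reaches from about 0.4 to 0.85 m from the base axis. Payload 4.5 kg.
Tool frame: the origin (TCP) lies on the centre line of the jaws, within the pads' length; the fingertips stand 8 mm ahead of it and the grasp point (between the pads) lies 11 mm behind it; z points along the fingers, x is the direction in which the jaws open and shut, and the axes are right-handed (so a half turn about z gives the same grasp; the last joint's range is limited). The gripper opens to 88 mm and grips with 3 to 60 N. Pads are 18 mm wide; open, the fingers measure 123 mm over their backs; the gripper's body (75 mm by 187 mm) begins 45 mm behind the grasp point.
Start: joints at [-1.221, 0.689, -0.195, 1.565, 0.157, 0.902, -0.215], TCP at [0.194, 0.594, 0.247] pointing down, gripper open.
Joint ranges: [-3.01, 3.01], [-0.46, 2.08], [-1.47, 1.51], [0.13, 2.56], [-1, 4.14], [0.04, 2.09], [-2.66, 2.66]. Speed limits (rad/s): [2.57, 2.57, 3.14, 3.14, 3.14, 3.14, 3.14].

## Interface

Orientations are given as a unit quaternion [x, y, z, w].
In Python, from plant import r gives the robot as it stands.
- The arm moves only by the shell command python3 -m pendant 'ROWS' [FORCE]. ROWS is JSON, a list of rows, each a list of 3 entries, a list of its own where there are three numbers: the turn, a rotation vector about the tool's x, y, z in rad, then the shift along the tool's x, y, z in m, then the opening, from 0 (shut) to 1 (fully open). In form: [[[wx, wy, wz], [tx, ty, tz], claw], ...]. A call has 1 to 10 rows; each row is the pose to reach, as a shift and turn from the pose commanded when the call began, along the tool's axes at that moment; what a row does not reach only later rows make up. A row lasts 1/10 s, in which the tool goes at most 50 mm and 8.59 degrees, less where a joint would pass 70% of its speed; a pose out of reach is approached as far as the arm can. A call with a gripper value outside its range is refused whole. The fingers move at their own pace and stop on an object; FORCE is the grip in N (left out, the last holds). Time passes only in rows, so rows that repeat a pose let the fingers close. It gives the time, the measured TCP pose, the force and the opening at its end, in the units of the state.
- r.get_state(): the state, without advancing time (a new reading comes with each control period).
- r.snapshot(name): name is "scene" or "top"; returns a dict with "image" (400x640x3 uint8, red, green, blue), "mtx" (3x3 intrinsics, pixels), "dist" ([k1, k2, p1, p2, k3] as OpenCV has them; the pictures are not rectified), "R" (3x3) and "t" (3): a world point X has camera coordinates R X + t. Camera axes: x right, y down, z forward; pixel columns grow to the right and rows downward; lengths in m; the calibration is good to about 2 mm. A picture is of the moment at which its call begins. There is no depth.
- r.finish_job(): hands the job in, once; it reports no verdict.
The state is a dict: "clock": time; "q": joint angles; "qd": joint speeds; "joint_torque": joint torques, N m; "tool_pos": TCP position; "eef_rot": TCP orientation; "contact_force": force on the tool from outside, world axes, zero at the start; "moment": the same for the moment, N m; "opening": opening from 0.0 (shut) to 1.0 (fully open).
Only numpy, scipy, OpenCV 4.12 (cv2) and the standard library are available. Lean on these libraries where they do the work, as an engineer would, in place of code of your own. Each camera call takes 0.05 s, during which the arm holds its last target. There are 200 camera calls.

## Task

Bring the probe out over the beaker: on the probe stand, first turn the orange travel-lock knob clockwise, past its click and as far as it goes. Then squeeze the blue lock button in against the black grip of the telescoping boom, draw the boom out until its yellow pointer stands at the red clip on the scale (within about 5 mm), and finish while still holding the grip there with the button squeezed in. Do not shift the red clip or disturb the glassware, bottles and other things on the bench.

Things in the scene. Friction and masses are not known exactly. Their poses are not given: they have to be found in the camera images.
- stand: Fixed probe stand: white base plate 115 x 365 x 12 mm, grey pillar, aluminium tube on it (50 mm wide, top 142 mm above the bench, y -192 to -30 mm). Origin on the bench, mid-stand; offsets here are in this frame. +y: the way the boom draws out (level, at x 0, 110 mm up); +x: the side with the blue button and white scale; z up.
- knob_grip (a point): Orange travel-lock knob on the tube at stand y -110 mm: a 48 mm disc with an upright bar 46 mm long, 14 mm thick, 32 mm tall (top 7 mm above this point). The point is on the knob's upright axis, 179 mm above the bench, the height to grip. Its own x axis runs along the bar and turns with it; at knob angle 0 that is the stand's x axis.
- knob (a joint): Knob angle, rad, grows clockwise seen from above; starts at 0. A spring detent resists (about 0.1 N m) from about 0.25 to 0.65, then snaps onward, over by about 1.05; stop at 1.4. Beyond 1.1 it is past its click and the boom is free of the travel lock; before, the boom is blocked at about 0.045 extension.
- grip_center (a point): Point to grip the boom, 114 mm above the bench: mid-length of the black grip in y, and half-way between the two faces to squeeze when the button is fully in (each then 20 mm away along stand x: plain black face at -x, blue button at +x). Moves with the boom along stand y; y = 30 mm at extension 0.
- boom (a joint): Extension of the boom, m, 0 (in) to 0.14, grows along stand +y; starts at 0. A toothed lock holds it (about 2 mm of play) until the blue button is squeezed in by 4 mm or more; then it slides with 0.5 N friction against a damper (15 N s/m) and a return spring that pulls it back in with 2 to 4 N.
- release (a joint): Travel of the blue lock button, m: 0 out, 0.006 fully in. Face 26 x 26 mm on the black grip's +x side, standing 10 mm proud; pressed towards stand -x. Width over grip and button: 46 mm out, 40 mm in. Spring 10 N to start, 14 N fully in. Above 0.004 counts as squeezed in.
- pointer (a point): Tip of the yellow pointer under the black grip, over the white scale, 54 mm above the bench, at stand x +45 mm. Same stand y as the grip's middle; moves with it.
- mark (a point): Middle of the top of the red clip on the white scale (8 mm along the scale, 34 mm across, top 30 mm above the bench), at stand x +45 mm. The pointer is at the mark when both have the same stand y: at an extension of 0.08 to 0.125, different each time. Leave the clip alone.
- beaker: Glass beaker, 90 mm diameter, 70 mm high, loose, beyond the end of the boom; the probe passes over it. Origin at its underside.
- jar: Small white jar with a red cap, 56 mm diameter, 60 mm high, loose, beside the stand on its +x side. Origin at its underside.
- weigh_tray: White weighing tray, 80 x 80 x 18 mm, loose, on the stand's -x side. Origin at its underside.
- amber: Amber bottle, 60 mm diameter, 110 mm high, loose, at the far left of the bench. Origin at its underside.
- white_bottle: White bottle with a red cap, 64 mm diameter, 120 mm high, loose, at the far right. Origin at its underside.
- spatula: Steel spatula, 180 mm long, lying loose on the right of the bench. Origin at its underside.
- grip (a point): Black grip block at the boom's outer end, 36 (stand x) x 42 (y) x 46 mm (z, 87 to 133 mm above the bench), with the blue button it carries on its +x side. Point at the block's centre, 110 mm above the bench; axes as the stand's. A thin steel probe runs on from it for 110 mm along +y.

How it is judged:
On the way, in this order (a step that is already met when the one before it is completed fails the run):
1. the knob is turned past its click (beyond 1.1 rad) (value of joint knob above 1.1 rad), for 0.2 s.
2. the lock button is squeezed in by the fingers while the pointer is still short of the mark (value of joint release above 0.004 m and contact force between the fingers and boom above 4 N and y of pointer in the frame of mark below -0.02 m), for 0.1 s.
At the end, for the whole second after the job is handed in: The yellow pointer stands within 6 mm of the red clip's middle along the scale and is still, the blue button is squeezed in (more than 4 mm) with the fingers gripping the black grip (more than 4 N), and the knob is still past its click (beyond 1.1 rad) (y of pointer in the frame of mark between -0.006 and 0.006 m and value of joint release above 0.004 m and contact force between the fingers and boom above 4 N and value of joint knob above 1.1 rad and velocity of joint boom between -0.01 and 0.01 m/s); the arm keeps its last pose, push and grip.
It fails at once if the red clip is shifted by more than 8 mm (distance of mark from where it was at the start of the episode above 0.008 m).
It fails at once if a thing on the bench is pushed more than 25 mm from its place or tipped (distance of any of beaker, jar, weigh_tray, amber, white_bottle, spatula from where it was at the start of the episode above 0.025 m or angle between any of beaker, jar, weigh_tray, amber, white_bottle's own z axis and vertical above 0.5 rad).
It also fails if it takes over 48 s, if anything falls off the work surface, if the arm or the gripper's body presses on something with over 40 N, if the wrist force passes 120 N, or if a joint passes its speed limit or range.

## Working session

There is one attempt and no reset: what is moved stays moved. The work goes in short steps, Python scripts to look and compute and a shell command to move; the robot and the scene stay as the last step left them, time stands still between calls to the robot, and variables do not carry over. Pictures are saved under pics/ and viewed, about 8 in all and at most 12, crops included, and the job is handed in when it is done.

```bash
mkdir -p pics; python3 - <<'E'
from plant import r
import cv2,numpy as np
s=r.get_state(); print({k:np.round(v,3).tolist() for k,v in s.items()})
ims=[]
for n in("scene","top"):
    d=r.snapshot(n); print(n,np.round(d["mtx"],1).tolist(),np.round(d["dist"],3),np.round(d["R"],3).tolist(),np.round(d["t"],3))
    cv2.imwrite(f"pics/{n}0.png",d["image"][:,:,::-1])
E
```

```text
{'clock': 0.0, 'q': [-1.221, 0.69, -0.195, 1.566, 0.157, 0.902, -0.215], 'qd': [-0.001, 0.001, -0.001, 0.0, -0.0, 0.002, -0.0], 'joint_torque': [0.0, -52.756, -1.267, -15.343, -0.053, 0.006, 0.0], 'tool_pos': [0.194, 0.594, 0.246], 'eef_rot': [0.809, 0.587, -0.001, 0.001], 'contact_force': [-0.095, 0.66, -0.36], 'moment': [-0.084, 0.001, 0.032], 'opening': 0.998}
scene [[396.8, 0.0, 315.4], [0.0, 396.8, 198.2], [0.0, 0.0, 1.0]] [-0.091  0.     0.     0.     0.   ] [[0.357, 0.934, 0.013], [0.493, -0.177, -0.852], [-0.793, 0.31, -0.524]] [-0.114 -0.185  1.661]
top [[434.1, 0.0, 317.9], [0.0, 434.1, 196.5], [0.0, 0.0, 1.0]] [-0.065  0.     0.     0.     0.   ] [[-0.011, -1.0, 0.008], [-0.993, 0.01, -0.116], [0.116, -0.009, -0.993]] [-0.09   0.595  1.305]
```

View pics/scene0.png

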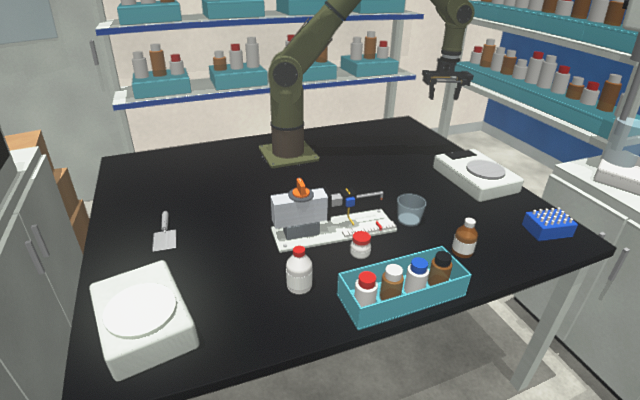

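View pics/top0.png

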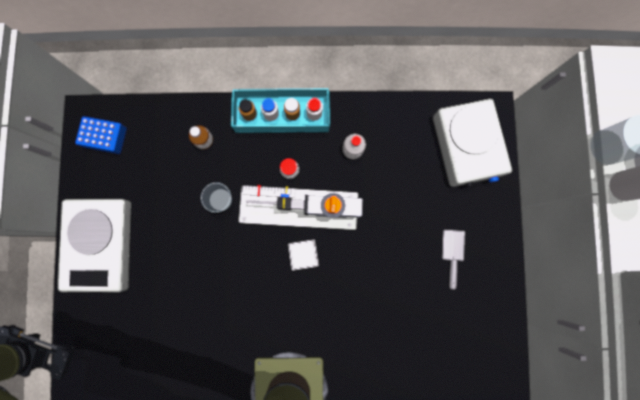

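The scene view shows the stand at about (335,215) with the orange knob at (301,188), and the grip and button at (350,200). In the top view the knob is at (333,204), the grip at (285,203), the red clip at (259,190) and the pointer at (286,189). The stand's +y runs to the left in the top view, which is roughly world +y. Next I'll measure with colour masks.

```bash
cat > h.py <<'E'
import cv2,numpy as np
from plant import r
def ray(d,p):
    u=cv2.undistortPoints(np.array([[p]],float),d["mtx"],d["dist"])[0,0]
    R=np.array(d["R"]);c=-R.T@np.array(d["t"]); v=R.T@np.array([u[0],u[1],1]); return c,v/np.linalg.norm(v)
def onz(d,p,z):
    c,v=ray(d,p); return c+v*(z-c[2])/v[2]
def tri(a,p,b,q):
    c1,v1=ray(a,p);c2,v2=ray(b,q)
    s=np.linalg.lstsq(np.c_[v1,-v2],c2-c1,rcond=None)[0]
    A,B=c1+v1*s[0],c2+v2*s[1]; return (A+B)/2,np.linalg.norm(A-B)
def pix(d,X):
    return cv2.projectPoints(np.array(X,float).reshape(-1,1,3),cv2.Rodrigues(np.array(d["R"]))[0],np.array(d["t"]),d["mtx"],d["dist"])[0][:,0]
HUE={"orange":(6,17,150,120),"blue":(105,125,120,40),"yellow":(20,32,120,100),"red":(174,5,150,90),"white":(0,180,0,175)}
def blobs(d,col,box,amin=3):
    x0,y0,x1,y1=box; h=cv2.cvtColor(d["image"],cv2.COLOR_RGB2HSV)[y0:y1,x0:x1].astype(int)
    a,b,s,v=HUE[col]; H=h[...,0]; m=((H>=a)&(H<=b)) if a<=b else ((H>=a)|(H<=b))
    m&=(h[...,1]>=s)&(h[...,2]>=v)
    if col=="white": m&=h[...,1]<40
    n,l,st,c=cv2.connectedComponentsWithStats(m.astype(np.uint8),connectivity=8)
    return [(int(st[i,4]),(c[i]+[x0,y0]).round(1).tolist(),(st[i,:4]+[x0,y0,0,0]).tolist(),(l==i)) for i in range(1,n) if st[i,4]>=amin]
E
python3 - <<'E'
from h import *
S=r.snapshot("scene");T=r.snapshot("top")
for c in("orange","blue","yellow","red"):
    for n,d,b in(("S",S,(260,170,400,265)),("T",T,(225,150,375,240))):
        print(c,n,[x[:3] for x in blobs(d,c,b)])
for x in blobs(T,"white",(225,180,375,240),200):
    ys,xs=np.nonzero(x[3]); q=cv2.minAreaRect(np.c_[xs+225,ys+180].astype(np.float32)); print(x[:3],q,[onz(T,p,.012).round(3).tolist() for p in cv2.boxPoints(q)])
a=cv2.resize(S["image"][170:260,260:410],None,fx=5,fy=5,interpolation=2);b=cv2.resize(T["image"][175:235,230:370],None,fx=750/140,fy=2.0*750/280,interpolation=2)[:, :750]
cv2.imwrite("pics/c1.png",np.vstack([a[:450],b])[:,:,::-1][:780]); print(a.shape,b.shape)
cv2.imwrite("pics/c1.png",cv2.resize(np.vstack([a,b]),None,fx=.77,fy=.77,interpolation=3)[:,:,::-1])
E
```

```text
orange S [(197, [300.5, 189.3], [293, 178, 17, 20])]
orange T [(141, [332.0, 205.0], [325, 196, 16, 17])]
blue S [(84, [349.9, 201.3], [346, 197, 9, 10])]
blue T [(23, [284.5, 195.5], [281, 194, 8, 4])]
yellow S [(12, [347.4, 190.7], [346, 188, 4, 6]), (9, [348.1, 210.3], [347, 208, 3, 6]), (14, [350.6, 220.4], [348, 216, 6, 9])]
yellow T [(6, [286.5, 187.0], [286, 186, 2, 3]), (32, [283.4, 202.4], [282, 198, 4, 10])]
red S [(14, [378.4, 224.9], [376, 222, 5, 8]), (191, [361.1, 237.6], [353, 231, 18, 14]), (108, [298.6, 250.9], [293, 246, 12, 11])]
red T [(228, [287.7, 165.7], [279, 158, 17, 17]), (8, [258.8, 185.6], [257, 185, 4, 3])]
(3134, [294.4, 207.6], [239, 186, 123, 43]) ((300.4971008300781, 207.34738159179688), (121.46951293945312, 36.17671203613281), 3.4893248081207275) [[0.52, 0.152, 0.012], [0.633, 0.146, 0.012], [0.606, -0.235, 0.012], [0.493, -0.226, 0.012]]
(450, 750, 3) (321, 750, 3)
```

View pics/c1.png

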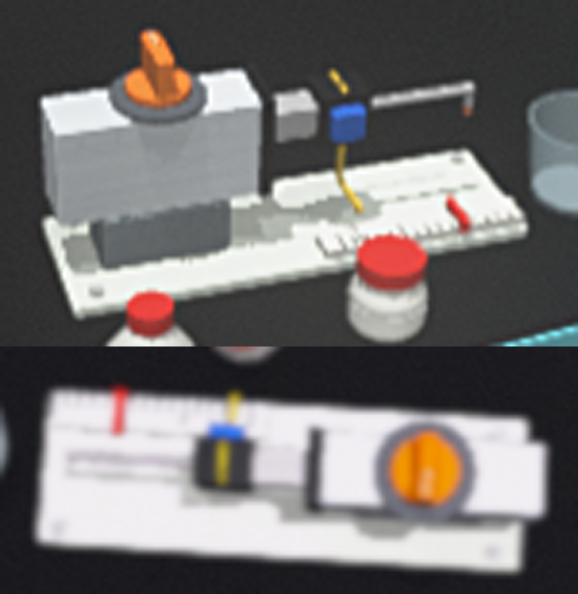

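The crop shows the knob bar lying across the stand (angle 0), the collar centre at T(333,205.4)/S(301,194.7), and the base corners at T(241.6,185.5), (238.7,222.6), (358,192.8) and (356,229.2). The red clip is at T(259,190.4).

```bash
python3 - <<'E'
from h import *
from scipy.spatial.transform import Rotation as Ro
S=r.snapshot("scene");T=r.snapshot("top")
cs=[onz(T,p,.012) for p in[(241.6,185.5),(238.7,222.6),(358,192.8),(356,229.2)]]
print("corners",np.round(cs,3).tolist())
o=np.mean(cs,0);v=(cs[0]-cs[2]+cs[1]-cs[3]);psi=np.arctan2(v[0],v[1]);print("origin",o.round(3),"yaw",-psi)
for n,s,t in(("collar",(301,194.7),(333,205.4)),("orange",(300.5,189.3),(332,205)),("blue",(349.9,201.3),(284.5,195.5)),("clip",(378.4,224.9),(259,190.4))):
    X,e=tri(S,s,T,t); print(n,X.round(4),"gap",round(e,4))
yaw=-psi;R=Ro.from_euler('z',yaw).as_matrix()
for n,X in(("clip",onz(T,(259,190.4),.03)),("griptop",onz(T,(283.4,202.4),.134)),("pointer",onz(T,(286.3,188),.06)),("collar",onz(T,(333,205.4),.15)),("orange",onz(T,(332,205),.165)),("clipS",onz(S,(378.4,224.9),.027)),("blueS",onz(S,(349.9,201.3),.11))):
    print(n,X.round(4),"stand",(R.T@(X-[o[0],o[1],0])).round(4))
for n,st in(("knob",(0,-.11,.179)),("gripc",(0,.03,.114))): print(n,(R@st+[o[0],o[1],0]).round(4))
q=r.get_state()["eef_rot"];print(Ro.from_quat(q).as_matrix().round(3).tolist())
E
```

```text
corners [[0.634, 0.145, 0.012], [0.517, 0.152, 0.012], [0.607, -0.222, 0.012], [0.493, -0.213, 0.012]]
origin [ 0.563 -0.035  0.012] yaw -0.06939425013267739
collar [ 0.5556 -0.1359  0.1444] gap 0.0021
orange [ 0.5544 -0.1345  0.1608] gap 0.0023
blue [0.5884 0.002  0.1129] gap 0.0006
clip [0.6158 0.088  0.0273] gap 0.0011
clip [0.6152 0.0872 0.03  ] stand [0.0441 0.1251 0.03  ]
griptop [0.5662 0.004  0.134 ] stand [0.001  0.0388 0.134 ]
pointer [6.177e-01 4.000e-04 6.000e-02] stand [0.0527 0.0388 0.06  ]
collar [ 0.5547 -0.1367  0.15  ] stand [-0.0007 -0.1024  0.15  ]
orange [ 0.5544 -0.1333  0.165 ] stand [-0.0013 -0.099   0.165 ]
clipS [0.6155 0.0889 0.027 ] stand [0.0443 0.1269 0.027 ]
blueS [0.5841 0.0039 0.11  ] stand [0.0189 0.0399 0.11  ]
knob [ 0.5549 -0.1443  0.179 ]
gripc [ 0.5646 -0.0047  0.114 ]
[[0.31, 0.951, -0.0], [0.951, -0.31, -0.001], [-0.001, 0.0, -1.0]]
```

```bash
python3 -m pendant '[[[0,0,-0.1],[-0.04,0.03,0],1],[[0,0,-0.2],[-0.3,0.29,0],1],[[0,0,-0.244],[-0.3,0.29,0],1],[[0,0,-0.244],[-0.3,0.29,0],1],[[0,0,-0.244],[-0.3,0.29,0],1],[[0,0,-0.244],[-0.3,0.29,0],1],[[0,0,-0.244],[-0.3,0.29,0],1],[[0,0,-0.244],[-0.3,0.29,0],1],[[0,0,-0.244],[-0.3,0.29,0],1],[[0,0,-0.244],[-0.3,0.29,0],1]]' 30; python3 -c "
from plant import r;print(r.get_state()['q'])"
```

```text
clock: 1.3
tool_pos: [0.3779, 0.2157, 0.2467]
eef_rot: [0.734, 0.679, -0.0, 0.001]
contact_force: [0.2, 0.3, -0.2]
opening: 1.0
[-0.40835671  0.4616578  -0.31904202  2.1055623   0.24892952  0.61008555
  0.59076067]
```

```bash
python3 -m pendant '[[[0,0,-0.008],[-0.337,0.204,0],1],[[0,0,-0.008],[-0.337,0.204,0],1],[[0,0,-0.008],[-0.337,0.204,0],1],[[0,0,-0.008],[-0.337,0.204,0],1],[[0,0,-0.008],[-0.337,0.204,0],1],[[0,0,-0.008],[-0.337,0.204,0],1],[[0,0,-0.008],[-0.337,0.204,0],1],[[0,0,-0.008],[-0.337,0.204,0],1],[[0,0,-0.008],[-0.337,0.204,0.0],1],[[0,0,-0.008],[-0.337,0.204,0.0],1]]'; python3 - <<'E'
from h import *
print(r.get_state()['q'].__str__())
S=r.snapshot("scene")
cv2.imwrite("pics/s2.png",cv2.resize(S["image"][110:260,230:410],None,fx=4,fy=4,interpolation=2)[:,:,::-1])
E
```

```text
clock: 2.3
tool_pos: [0.5565, -0.1306, 0.2464]
eef_rot: [0.729, 0.684, 0.001, -0.0]
contact_force: [0.1, 0.4, 0.1]
opening: 1.0
[ 0.36275277  0.6321574  -0.35752558  1.72552932  0.28070544  0.83447856
  1.38593744]
```

View pics/s2.png

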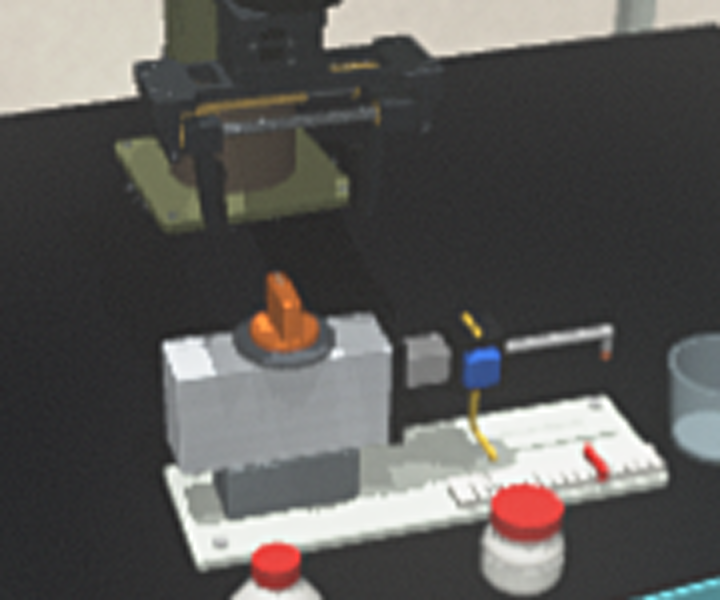

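The jaws are lined up above the knob bar, which is at about (285,305) in the crop. I'll lower and look at the pose before closing.

```bash
python3 -m pendant '[[[0,0,0],[0,0,0.04],1],[[0,0,0],[0,0,0.078],1],[[0,0,0],[0,0,0.078],1],[[0,0,0],[0,0,0.078],1],[[0,0,0],[0,0,0.078],1]]'
```

```text
clock: 2.85
tool_pos: [0.5573, -0.1307, 0.1707]
eef_rot: [0.729, 0.685, 0.001, 0.001]
contact_force: [0.1, -0.5, -0.1]
opening: 1.0
```

```bash
python3 -m pendant '[[[0,0,0],[-0.005,-0.001,0.002],1],[[0,0,0],[-0.005,-0.001,0.002],0.1],[[0,0,0],[-0.005,-0.001,0.002],0],[[0,0,0],[-0.005,-0.001,0.002],0],[[0,0,0],[-0.005,-0.001,0.002],0],[[0,0,0],[-0.005,-0.001,0.002],0],[[0,0,0],[-0.005,-0.001,0.002],0],[[0,0,0],[-0.005,-0.001,0.002],0]]' 30
```

```text
clock: 3.65
tool_pos: [0.5546, -0.1367, 0.1666]
eef_rot: [0.729, 0.684, 0.0, -0.0]
contact_force: [-0.4, 0.7, 0.7]
opening: 0.384
```

```bash
python3 -m pendant '[[[0,0,0],[0,0,0],0],[[0,0,0],[0,0,0],0],[[0,0,0],[0,0,0],0],[[0,0,0],[0,0,0],0],[[0,0,0],[0,0,0],0],[[0,0,0],[0,0,0],0]]' 30
```

```text
clock: 4.25
tool_pos: [0.5547, -0.1348, 0.1667]
eef_rot: [0.729, 0.685, 0.001, -0.001]
contact_force: [-0.3, 5.6, 0.3]
opening: 0.152
```

```bash
python3 -m pendant '[[[0,0,0.12],[0.0015,0,0],0],[[0,0,0.26],[0.0015,0,0],0],[[0,0,0.4],[0.0015,0,0],0],[[0,0,0.54],[0.0015,0,0],0],[[0,0,0.68],[0.0015,0,0],0],[[0,0,0.82],[0.0015,0,0],0],[[0,0,0.96],[0.0015,0,0],0],[[0,0,1.1],[0.0015,0,0],0],[[0,0,1.24],[0.0015,0,0],0],[[0,0,1.36],[0.0015,0,0],0]]' 40; python3 -m pendant '[[[0,0,0.05],[0,0,0],0],[[0,0,0.05],[0,0,0],0],[[0,0,0.05],[0,0,0],0],[[0,0,0.05],[0,0,0],0]]'; python3 -c "
from plant import r;s=r.get_state();print(s['q'],s['moment'])"
```

```text
clock: 5.25
tool_pos: [0.5563, -0.133, 0.1667]
eef_rot: [0.997, 0.072, 0.001, -0.001]
contact_force: [3.1, 5.8, -2.6]
opening: 0.155
clock: 5.65
tool_pos: [0.5564, -0.133, 0.1667]
eef_rot: [0.999, 0.05, 0.001, -0.001]
contact_force: [4.3, 5.2, -2.9]
opening: 0.151
[ 0.10595196  0.72837574  0.08448031  1.81489237 -0.10439561  0.60040854
  0.35525546] [ 1.03031353 -0.61113437  0.06261999]
```

```bash
python3 -m pendant '[[[0,0,0],[0,0,0],0.6],[[0,0,0],[0,0,0],0.6],[[0,0,0],[0,0,0],0.6],[[0,0,0],[0,0,0],1],[[0,0,0],[0,0,-0.04],1],[[0,0,0],[0,0,-0.08],1],[[0,0,0],[0,0,-0.08],1],[[0,0,0],[0,0,-0.08],1]]'; python3 - <<'E'
from h import *
S=r.snapshot("scene")
cv2.imwrite("pics/s3.png",cv2.resize(S["image"][110:260,230:410],None,fx=4,fy=4,interpolation=2)[:,:,::-1])
E
```

```text
clock: 6.45
tool_pos: [0.5549, -0.1357, 0.2475]
eef_rot: [0.999, 0.048, 0.001, 0.0]
contact_force: [-1.3, -0.6, -0.8]
opening: 0.857
```

View pics/s3.png

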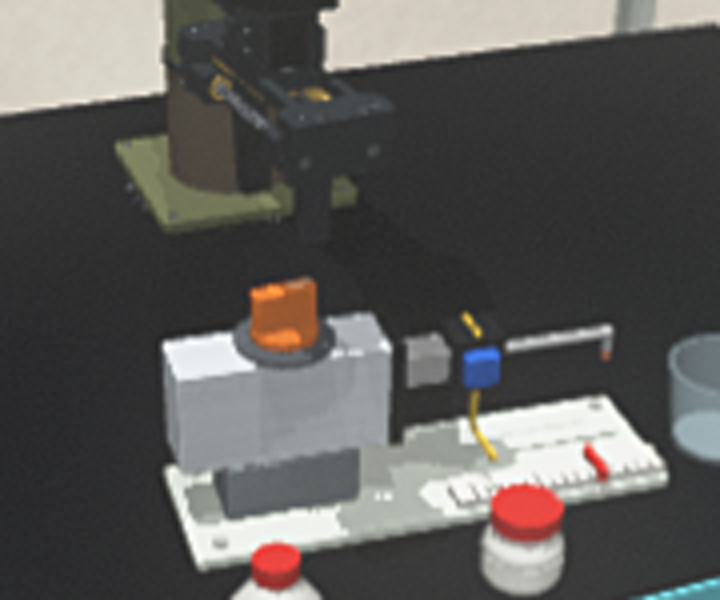

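The knob bar now lies along the tube, so it has been turned about 1.4. Next I'll move over the grip.

```bash
python3 -m pendant '[[[0,0,0.08],[0.01,-0.04,0],1],[[0,0,0.165],[0.024,-0.09,0],1],[[0,0,0.165],[0.024,-0.138,0],1],[[0,0,0.165],[0.024,-0.138,0],1],[[0,0,0.165],[0.024,-0.138,0.05],1],[[0,0,0.165],[0.024,-0.138,0.08],1],[[0,0,0.165],[0.024,-0.138,0.08],1],[[0,0,0.165],[0.024,-0.138,0.08],1]]'; python3 - <<'E'
from h import *
S=r.snapshot("scene");T=r.snapshot("top")
a=cv2.resize(S["image"][120:250,270:410],None,fx=3,fy=3,interpolation=2)
b=cv2.resize(T["image"][150:280,230:370],None,fx=3,fy=3,interpolation=2)
cv2.imwrite("pics/s4.png",np.hstack([a,b])[:,:,::-1])
E
```

```text
clock: 7.3
tool_pos: [0.5646, 0.0037, 0.1661]
eef_rot: [0.999, -0.034, -0.001, 0.0]
contact_force: [-0.3, 0.3, 0.4]
opening: 1.0
```

View pics/s4.png

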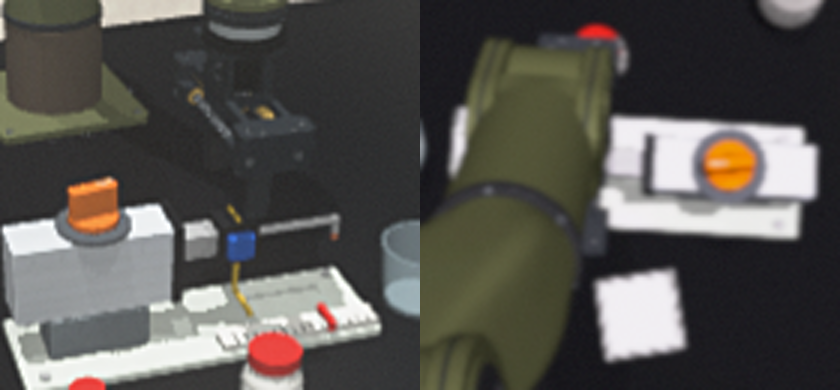

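```bash
python3 - <<'E'
from h import *
S=r.snapshot("scene")
P=[(.6105,.0037,.158),(.566+.026,.0025,.114),(.566+.026,.0067,.114),(.6176,.0037,.158)]
print(((pix(S,P)-[270,120])*3).round(0).tolist(), (np.array(blobs(S,"blue",(330,180,380,220))[0][1])-[270,120])*3)
E
```

```text
[[255.0, 214.0], [242.0, 245.0], [246.0, 244.0], [258.0, 218.0]] [240.  244.5]
```

```bash
python3 -m pendant '[[[0,0,0],[0.002,0.003,0.03],1],[[0,0,0],[0.002,0.003,0.063],1],[[0,0,0],[0.002,0.003,0.063],1],[[0,0,0],[0.002,0.003,0.063],0],[[0,0,0],[0.002,0.003,0.063],0],[[0,0,0],[0.002,0.003,0.063],0],[[0,0,0],[0.002,0.003,0.063],0],[[0,0,0],[0.002,0.003,0.063],0],[[0,0,0],[0.002,0.003,0.063],0],[[0,0,0],[0.002,0.003,0.063],0]]' 30;  python3 -m pendant '[[[0,0,0],[0,0,0],0],[[0,0,0],[0,0,0],0],[[0,0,0],[0,0,0],0],[[0,0,0],[0,0,0],0]]'
```

```text
clock: 8.45
tool_pos: [0.5681, 0.0013, 0.1045]
eef_rot: [0.999, -0.034, 0.001, -0.0]
contact_force: [0.9, 0.0, 3.0]
opening: 0.452
clock: 8.85
tool_pos: [0.5681, 0.0013, 0.1045]
eef_rot: [0.999, -0.034, 0.001, -0.0]
contact_force: [2.1, -0.3, 6.2]
opening: 0.448
```

The opening is 39.4 mm, so the button is fully in. Now I'll draw the boom out to just short of the mark.

```bash
python3 -m pendant '[[[0,0,0],[0,-0.005,0],0],[[0,0,0],[0,-0.015,0],0],[[0,0,0],[0,-0.025,0],0],[[0,0,0],[0,-0.035,0],0],[[0,0,0],[0,-0.045,0],0],[[0,0,0],[0,-0.055,0],0],[[0,0,0],[0,-0.065,0],0],[[0,0,0],[0,-0.07,0],0],[[0,0,0],[0,-0.07,0],0],[[0,0,0],[0,-0.07,0],0]]'; python3 - <<'E'
from h import *
S=r.snapshot("scene");T=r.snapshot("top")
for c in("blue","yellow","red"): print(c,[x[:3] for x in blobs(S,c,(330,170,410,250))])
cv2.imwrite("pics/s5.png",cv2.resize(S["image"][180:250,320:420],None,fx=7,fy=7,interpolation=2)[:,:,::-1])
E
```

```text
clock: 9.85
tool_pos: [0.5729, 0.07, 0.1045]
eef_rot: [0.999, -0.034, 0.001, 0.001]
contact_force: [2.4, -2.1, 6.2]
opening: 0.456
blue [(4, [368.0, 197.5], [368, 196, 1, 4])]
yellow [(8, [379.4, 174.9], [377, 174, 5, 3]), (22, [370.5, 211.5], [369, 205, 7, 16])]
red [(14, [378.6, 225.0], [376, 222, 5, 8]), (190, [361.1, 237.7], [353, 231, 18, 14])]
```

View pics/s5.png

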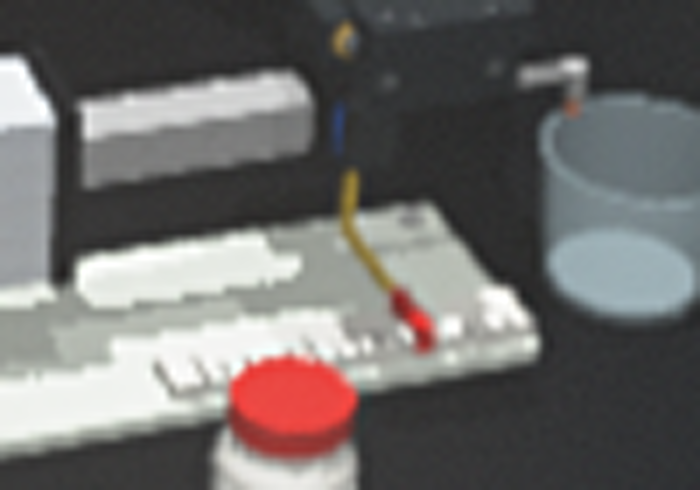

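```bash
python3 - <<'E'
from h import *
S=r.snapshot("scene");c,s=np.cos(.069),np.sin(.069)
Y=lambda X:(X[0]*s+X[1]*c, X[0]*c-X[1]*s)
h=cv2.cvtColor(S["image"],cv2.COLOR_RGB2HSV)
print(h[216:228,370:382,0]); print(h[216:228,370:382,1]); 
for p in((353,223.5),(353.5,224.5)): print("start tip",Y(onz(S,p,.054)))
for p in((376,221),(376.5,222),(377,222.5)): print("tip",Y(onz(S,p,.054)))
print("clip",Y(onz(S,(378.5,225),.028)))
E
```

```text
[[28 24 23 24 33 55 53 50 49 45 49 50]
 [45 27 22 23 27 56 60 53 50 49 50 53]
 [66 45 25 23 24 36 60 60 53 50 48 50]
 [53 65 34 23 23 25 36 63 56 53 50 53]
 [51 55 43 28 24 22 19 18 47 60 54 48]
 [49 49 56 45 25 16  6  2 10 57 60 50]
 [47 47 51 60 43  6  1  0  3 27 60 60]
 [47 45 53 51 39  7  1  1  1  4 21 60]
 [43 38 45 39 34  7  1  1  1  1  2 18]
 [34 25 25 30 30 19  5  1  1  1  1  2]
 [18 24 25 25 30 30 25  8  2  1  1  1]
 [24 20 20 18 25 24 30 26  9  1  1  2]]
[[ 34 113 148  79  17   9  11  13  11  11  11  12]
 [ 10  50 124 122  42  11   9  12  12  11  12  11]
 [  8  13  51 144  82  21   9  11  12  12  13  12]
 [ 13  10  14 110 139  71  22  12  11  12  12  12]
 [ 11  10  11  46 119 133  69  19  13  11  13  13]
 [ 13  13  11  16  46 106 131  85  34  12  12  12]
 [ 14  11  11   9  11  47 155 165  87  13  12   9]
 [ 11  13  13  11  11  40 142 175 137  65  14   9]
 [ 10  13  10  11  11  31 103 169 184 161  91  14]
 [ 11  10  10   8   8  13  42 105 181 196 173  94]
 [  8   8  10  10   8   8   9  24  98 190 192 133]
 [  9  10  10   9  10   8   4   9  22 123 184 127]]
start tip (np.float64(0.04459201552293212), np.float64(0.6151728750338238))
start tip (np.float64(0.04414461522799495), np.float64(0.6202214134802146))
tip (np.float64(0.11407970512092072), np.float64(0.622040204381692))
tip (np.float64(0.11337282255610281), np.float64(0.6271248201209992))
tip (np.float64(0.11372449627877496), np.float64(0.6298560901381036))
clip (np.float64(0.1305027347901391), np.float64(0.6097304321651627))
```

The pointer tip is at about S(376,221.5), still about 17 mm short of the clip at S(378.5,225). The two independent measurements give 16.7 and 17.3 mm.

```bash
python3 -m pendant '[[[0,0,0],[0,-0.006,0],0],[[0,0,0],[0,-0.012,0],0],[[0,0,0],[0,-0.017,0],0],[[0,0,0],[0,-0.017,0],0],[[0,0,0],[0,-0.017,0],0],[[0,0,0],[0,-0.017,0],0]]'; python3 - <<'E'
from h import *
S=r.snapshot("scene");T=r.snapshot("top")
for c in("blue","yellow","red"): print(c,[x[:3] for x in blobs(S,c,(360,195,410,232))],[x[:3] for x in blobs(T,c,(225,170,300,215))])
a=cv2.resize(S["image"][190:240,340:400],None,fx=7,fy=7,interpolation=2)
b=cv2.resize(T["image"][170:220,225:285],None,fx=7,fy=7,interpolation=2)
cv2.imwrite("pics/s6.png",np.hstack([a[:, :400],b[:, :400]])[:,:,::-1])
E
```

```text
clock: 10.6
tool_pos: [0.5741, 0.0865, 0.1045]
eef_rot: [0.999, -0.035, 0.001, 0.001]
contact_force: [2.2, -4.0, 5.7]
opening: 0.452
blue [] []
yellow [(21, [375.6, 210.8], [374, 204, 7, 16])] []
red [(13, [378.5, 225.1], [376, 222, 5, 8])] [(52, [287.9, 171.6], [281, 170, 14, 5])]
```

View pics/s6.png

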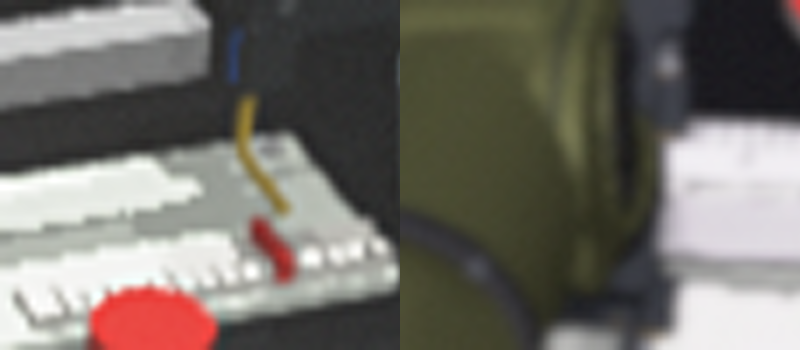

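```bash
python3 - <<'E'
from h import *
S=r.snapshot("scene");c,s=np.cos(.069),np.sin(.069)
Y=lambda X:(round(X[0]*s+X[1]*c,4), round(X[0]*c-X[1]*s,4))
for p in((380.4,219.8),(380.9,220.3)): print("tip",Y(onz(S,p,.054)))
for p in((378.5,225.1),(378.7,225.4)): print("clip",[Y(onz(S,p,z)) for z in(.025,.03)])
k=onz(S,(378.5,225.1),.027);k=k+np.array([c,-s,0])*0; k[2]=.054; print("pointer at mark would be px",pix(S,[k]))
st=r.get_state();print(Y(st["tool_pos"]),st["clock"])
E
```

```text
tip (np.float64(0.1291), np.float64(0.62))
tip (np.float64(0.1295), np.float64(0.6227))
clip [(np.float64(0.1323), np.float64(0.6064)), (np.float64(0.1289), np.float64(0.6127))]
clip [(np.float64(0.1323), np.float64(0.608)), (np.float64(0.1288), np.float64(0.6143))]
pointer at mark would be px [[379.38636551 217.65869262]]
(np.float64(0.1259), np.float64(0.5667)) 10.75
```

```bash
python3 -m pendant '[[[0,0,0],[0,0,0],0],[[0,0,0],[0,0,0],0],[[0,0,0],[0,0,0],0]]' && python3 -c "
from plant import r
r.finish_job()"
```

```text
clock: 11.05
tool_pos: [0.5741, 0.0865, 0.1045]
eef_rot: [0.999, -0.035, 0.001, 0.001]
contact_force: [2.0, -2.3, 5.6]
opening: 0.449
the job is handed in; nothing more can be done
```

I turned the knob clockwise by about 1.4 rad to its stop. I then squeezed the button in with a commanded grip of 30–40 N, drew the boom out about 86 mm to the red clip, and handed the job in at 11.05 s still gripping.

**Last checks**
- **Pointer:** in the scene camera the tip was at 0.129 m along the scale. The clip read 0.129–0.132 m in that view, depending on the height assumed, and 0.129 m in the first top view. That puts them about 0–3 mm apart.
- **Top view:** the arm hid the pointer and clip at the end, so that view could not confirm the final position.
- **Stillness:** the measured tool pose did not change over the final 0.3 s.
- **Button:** the gripper opening was 39.5 mm, against 40 mm with the button fully in. I took that as pressed; there was no direct reading of the button.
- **Clip:** it stayed at the same pixel in the scene view throughout.
- **Bench:** the wrist force components stayed below 7 N and nothing nearby looked disturbed. I did not measure the bottles, jar, tray, beaker or spatula again.

**One disagreement:** the base-plate corners put the stand's origin about 8 mm off along y. The knob, grip and pointer measurements agreed with each other, so I used those instead.

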